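# Seat a pressure pad in its spring-clip bracket

## Task

Pick up the pressure pad (the flat plate with two ears and a black grip rib) and slide its ears down into the two slots of the clamping bracket, past the spring clips, until the plate sits flat and fully home; then let go. The slotted carriage may be clamped a little forward or back on its base, so find the slots by feel, and be gentle: never push the plate against the bracket with more than 30 N. Leave the bottle, the jar and the carrier pack where they stand.

Things in the scene. Friction and masses are not known exactly. Their poses are not given: they have to be found in the camera images.
- plate: the pressure pad, about 0.2 kg: steel plate 60 (x) x 84 (y) x 5 mm with a black rubber pad 44 x 70 x 8 mm under it and two ears, 14 mm wide (x), 5 mm thick, sticking out along +y and -y (120 mm from tip to tip). Origin: centre of the rubber pad's underside, z up, so the ears' undersides are at z = 8 mm. A half turn about z makes no difference. It starts flat on the bench.
- plate_rib (a point): the middle of the grip rib that stands on the plate, 33 mm above the plate's origin: black, 12 mm thick (plate's x), 50 mm long (plate's y), from 13 to 53 mm above the plate's origin
- bracket: the clamping bracket, fixed to the bench: aluminium base 124 (x) x 170 (y) x 8 mm, origin at the centre of its underside, z up. On it two dark steel jaws at y = +46 to +78 and -46 to -78 mm, joined as one carriage, clamped anywhere from 18 mm behind to 18 mm ahead of the middle along the bracket's x (this offset is not measured; the carriage does not move during the work)
- bracket_top (a point): point of the base over its centre, level with the jaw tops (bracket z = 44 mm). Each jaw is 86 mm long in x with one slot 17 mm wide (x) in its middle, open above and towards the other jaw, widened to 20 mm over the top 4 mm. Ears that rest on the jaw tops put the plate's origin at bracket z = 36 mm
- bracket_clips (a point): point of the base over its centre, level with the humps of the spring clips (bracket z = 33 mm). One bent steel clip (1.6 N per mm) stands at the outer end of each slot; the ears push both outward about 3 mm and then snap under the humps. Passing them takes about 6 to 15 N in all
- bracket_home (a point): point of the base over its centre where the plate's origin is when fully home (bracket z = 18 mm, y = 0), but for the unmeasured carriage offset along x. The ears then lie on the solid slot floors (bracket z = 26 mm), where the force rises steeply
- flux_bottle: bystander: small white dropper bottle with a red tip, 38 mm across, 109 mm high; origin under its centre
- paste_jar: bystander: round jar with a black lid, 61 mm across, 53 mm high; origin under its centre
- carrier_pack: bystander: pack of black plastic carriers, 52 x 118 x 50 mm, long side along its y; origin under its centre
Things that resemble listed ones, but are neither listed nor needed, are in the scene too. What is shaped like the plate but blue is not meant.

How it is judged (in metres and radians):
On the way:
1. the pressure pad is lifted clear of the bench, its underside over 40 mm above the bench top (height (world z) of plate above 0.04 m), for 0.1 s.
At the end, for the whole second after the job is handed in: the pressure pad sits fully home in the bracket: its origin 18 mm above the bracket's underside (16 to 19.5 mm), within 4 mm of the bracket's middle in y and 22 mm in x, tilted less than 0.03 rad, its y axis along the bracket's y within 0.06 rad, at rest and released (z of plate in the frame of bracket between 0.016 and 0.0195 m and x of plate in the frame of bracket between -0.022 and 0.022 m and y of plate in the frame of bracket between -0.004 and 0.004 m and angle between the y axis of plate and the y axis of bracket, either way round below 0.06 rad and angle between plate's own z axis and vertical below 0.03 rad and linear speed of plate below 0.01 m/s); the robot touches nothing.
It fails at once if the plate is pushed against the bracket with more than 30 N (contact force between plate and bracket above 30 N).
It fails at once if the bottle is moved more than 20 mm (distance of flux_bottle from where it was at the start of the episode above 0.02 m).
It fails at once if the jar is moved more than 20 mm (distance of paste_jar from where it was at the start of the episode above 0.02 m).
It fails at once if the carrier pack is moved more than 20 mm (distance of carrier_pack from where it was at the start of the episode above 0.02 m).
It also fails if it takes over 67 s, if anything falls off the work surface, if the arm or the gripper's body presses on something with over 40 N, if the wrist force passes 120 N, or if a joint passes its speed limit or range.

## Robot

A 6-joint arm with a two-finger parallel gripper is mounted at the origin on a cart in front of the work surface, level with it; the furniture and walls round the work are solid. World frame = base frame: x ahead of the robot, y to its left, z up, the work surface at z = 0. Lengths are in mm, angles in rad, forces in N, time in s.
With the tool pointing down it reaches from about 325 to 1000 mm from the base axis. Payload 5.1 kg.
Tool frame: the origin (TCP) lies on the mounting face of the last link; the fingertips stand bot.tips_ahead ahead of it and the grasp point (between the pads) lies 155 mm ahead of it (bot.tips_ahead is the distance from the TCP to the fingertips, in mm); z points along the fingers, y is the direction in which the jaws open and shut (so a half turn about z gives the same grasp; the last joint's range is limited). The gripper opens to 85 mm and grips with 20 to 120 N. Pads are 22 mm wide; open, the fingers measure 114 mm over their backs; the gripper's body (76 mm by 85 mm) begins 54 mm behind the grasp point. The pads swing forward as they close: fully open they stand 13 mm farther back than shut.
Start: joints at [-1.306, 0.124, 1.65, -0, 1.367, -0.083], TCP at [221.507, -611.082, 404.722] pointing down, gripper open.
Joint ranges: [-2.61, 2.61], [-1.02, 2.33], [0.03, 2.71], [-1.35, 4.49], [0.32, 2.68], [-2.91, 2.91]. Speed limits (rad/s): [2.57, 2.57, 3.14, 3.14, 3.14, 3.14].

## Interface

Orientations are given as a unit quaternion [w, x, y, z].
In Python, from station import bot gives the robot as it stands. The module is installed in compiled form; this text tells all that it offers.
- The arm moves only by the tool drive_tool, never from a script. Its argument "moves" is a list of rows, each an object of numbers: "dx", "dy", "dz": the shift along the world's x, y, z in m; "rx", "ry", "rz": the turn, a rotation vector about the world's x, y, z in degrees. In form: [{"dx": .., "dy": .., "dz": .., "rx": .., "ry": .., "rz": ..}, ...]. A call has 1 to 10 rows; each row shifts and turns the pose as measured when the row begins; what a row does not reach is not made up. A row lasts 1/8 s, in which the tool goes at most 62.5 mm and 10.7 degrees, less where a joint would pass 70% of its speed; a pose out of reach is approached as far as the arm can. A call with a gripper value outside its range is refused whole. "gripper" is the opening, from 0 (shut) to 1 (fully open), set as the call begins (left out, the last holds). The fingers move at their own pace and stop on an object; the grip force is fixed at half the most. Time passes only in rows, so rows that do not move let the fingers close. It gives the time, the measured TCP pose, the force and the opening at its end, in the units of the state.
- bot.read_state(): the state, without advancing time (a new reading comes with each control period).
- bot.camera(name): name is "scene" or "side" or "wrist"; returns a dict with "frame" (420x560x3 uint8, red, green, blue), "camera_matrix" (3x3 intrinsics, pixels), "xyz" and "rotation" of the camera in the world. Camera axes: x right, y down, z forward; pixel columns grow to the right and rows downward; lengths in mm; the calibration is good to about 2 mm. The wrist camera is an equidistant fisheye: a pixel r from the principal point sees the ray r / f radians off the axis. A picture is of the moment at which its call begins. There is no depth.
- bot.hand_in(): hands the job in, once; it reports no verdict.
The state is a dict: "time": time; "joints": joint angles; "dq": joint speeds; "tau": joint torques, N m; "eef_pos": TCP position; "tcp_rot": TCP orientation; "wrist_force": force on the tool from outside, world axes, zero at the start; "torque": the same for the moment, N m; "width": opening from 0.0 (shut) to 1.0 (fully open).
Only numpy, scipy, OpenCV 4.12 (cv2) and the standard library are available. Lean on these libraries where they do the work, as an engineer would, in place of code of your own. Each camera call takes 0.05 s, during which the arm holds its last target.

## Working session

There is one attempt and no reset: what is moved stays moved. The work goes in short steps, Python scripts to look and compute and a tool call to move; the robot and the scene stay as the last step left them, time stands still between calls to the robot, and variables do not carry over. Pictures are saved under pics/ and viewed, and the job is handed in when it is done.

Besides the shell and the picture viewer there is one more tool, called after "Call:" in YAML: its name, and indented under it one key for each argument. drive_tool: Moves the arm, as the interface text tells. Its arguments: {"type":"object","properties":{"moves":{"type":"array","items":{"type":"object","properties":{"dx":{"type":"number"},"dy":{"type":"number"},"dz":{"type":"number"},"rx":{"type":"number"},"ry":{"type":"number"},"rz":{"type":"number"}}}},"gripper":{"type":"number"}},"required":["moves"]}

```bash
mkdir -p pics
cat > h.py <<'E'
from station import bot
import numpy as np, cv2
def snap(n,tag):
    c=bot.camera(n); cv2.imwrite(f'pics/{tag}.png',c['frame'][:,:,::-1]); np.savez(f'pics/{tag}.npz',**{k:np.array(v) for k,v in c.items()}); return c
def load(tag):
    return dict(np.load(f'pics/{tag}.npz'))
def ray(c,u,v,fish=False):
    K=c['camera_matrix'];x=(u-K[0,2])/K[0,0];y=(v-K[1,2])/K[1,1]
    if fish:
        r=np.hypot(x,y);d=np.array([x/r*np.sin(r),y/r*np.sin(r),np.cos(r)]) if r>0 else np.array([0,0,1.])
    else: d=np.array([x,y,1.])
    R=np.array(c['rotation']); 
    if R.shape!=(3,3):
        from scipy.spatial.transform import Rotation as Ro
        R=Ro.from_quat(np.roll(R,-1)).as_matrix()
    return np.array(c['xyz']),R@d
def plane(c,u,v,z,fish=False):
    o,d=ray(c,u,v,fish);return o+d*(z-o[2])/d[2]
E
python3 - <<'E'
from h import *
for n in ['scene','side','wrist']:
    c=snap(n,n+'0');print(n,c['xyz'],c['rotation'],c['camera_matrix'])
print(bot.read_state(),bot.tips_ahead)
E
```

```text
scene [ 19.94119657 798.62769555 952.48219608] [ 0.11554169 -0.27869804  0.88254533 -0.36068166] [[529.8378358    0.         284.61770491]
 [  0.         529.8378358  197.4787539 ]
 [  0.           0.           1.        ]]
side [ 389.68000795 -781.60659604  616.41738646] [-0.48292333  0.87017945 -0.09092051  0.03614196] [[441.60491973   0.         279.58672621]
 [  0.         441.60491973 205.46374102]
 [  0.           0.           1.        ]]
wrist [ 287.52102829 -586.80630965  372.70162364] [ 0.1160579   0.81071576 -0.56798075 -0.08166016] [[325.1922621    0.         276.64906395]
 [  0.         325.1922621  207.43738306]
 [  0.           0.           1.        ]]
{'time': 0.15, 'joints': array([-1.30559891e+00,  1.24390329e-01,  1.65141524e+00, -3.11321447e-05,
        1.36751436e+00, -8.26153565e-02]), 'dq': array([-0.00226739, -0.00132691, -0.00414401, -0.00054681, -0.00086956,
        0.00175888]), 'tau': array([ 3.69083764e-04, -4.24226403e+01, -3.66013527e+01, -1.07740395e-04,
        4.59959032e-03, -9.40708418e-06]), 'eef_pos': array([ 221.45437473, -610.895618  ,  403.68000318]), 'tcp_rot': array([-8.58651187e-04,  9.84915443e-01,  1.73034169e-01, -9.39122170e-05]), 'wrist_force': array([-1.11685657,  0.27887318, -0.87249619]), 'torque': array([-0.06353629,  0.00567853,  0.01494081]), 'width': 1.00004132269362} 173.4
```

View pics/scene0.png

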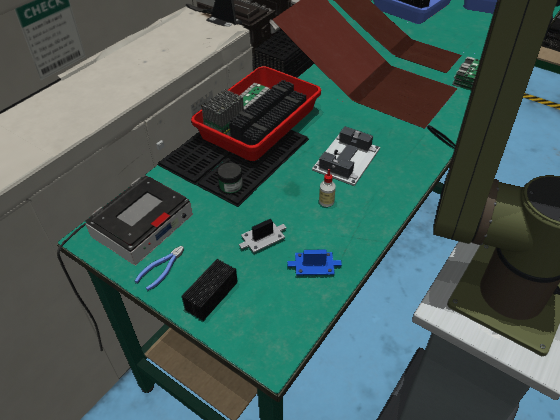

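View pics/side0.png

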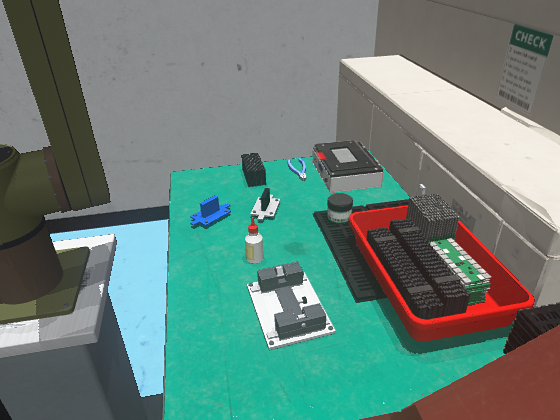

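View pics/wrist0.png

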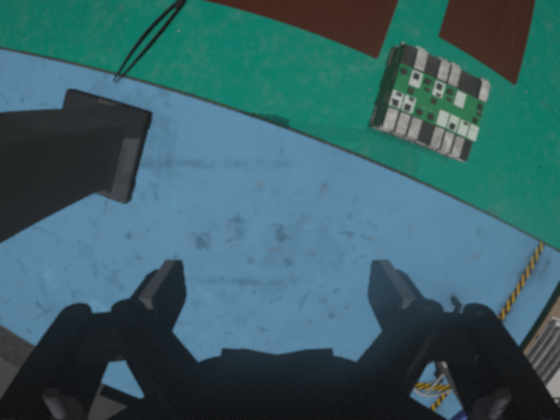

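Could be taken for the pad: the grey plate with a black rib at scene (263,235) / side (265,205), and the blue look-alike at scene (315,262) / side (210,212). I choose the grey one. The bracket is at scene (348,155) / side (290,305), with the bottle between them at scene (327,190). Next come close crops.

Run:
```python
import cv2
a=cv2.imread('pics/scene0.png');b=cv2.imread('pics/side0.png')
cv2.imwrite('pics/c1.png',cv2.resize(a[205:265,225:305],None,fx=9,fy=9,interpolation=cv2.INTER_CUBIC))
cv2.imwrite('pics/c2.png',cv2.resize(b[180:230,235:295],None,fx=11,fy=11,interpolation=cv2.INTER_CUBIC))
cv2.imwrite('pics/c3.png',cv2.resize(b[250:355,235:345],None,fx=5.5,fy=5.5,interpolation=cv2.INTER_CUBIC))
cv2.imwrite('pics/c4.png',cv2.resize(a[115:190,305:390],None,fx=7.5,fy=7.5,interpolation=cv2.INTER_CUBIC))
```

```text
(no output)
```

View pics/c1.png

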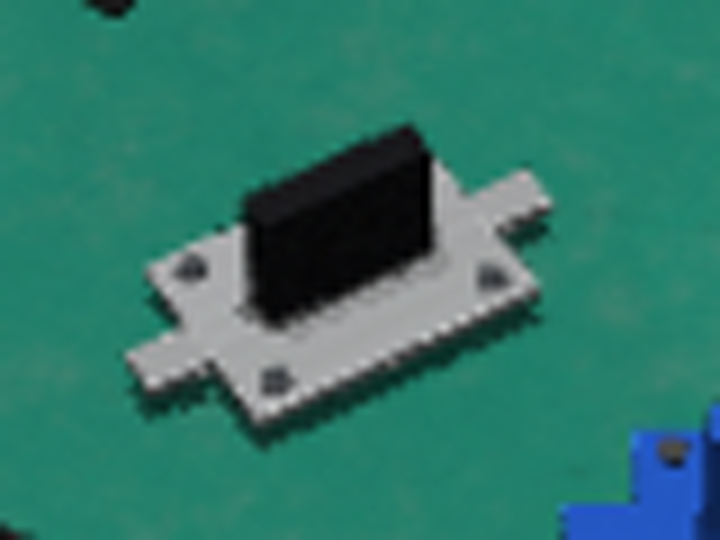

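View pics/c2.png

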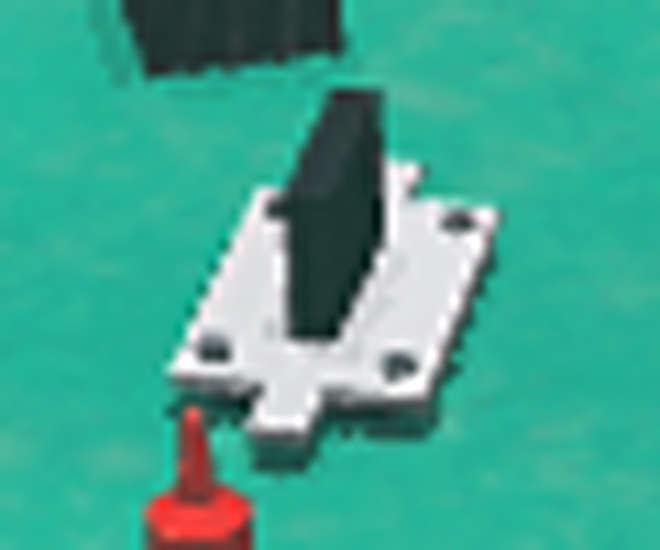

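View pics/c3.png

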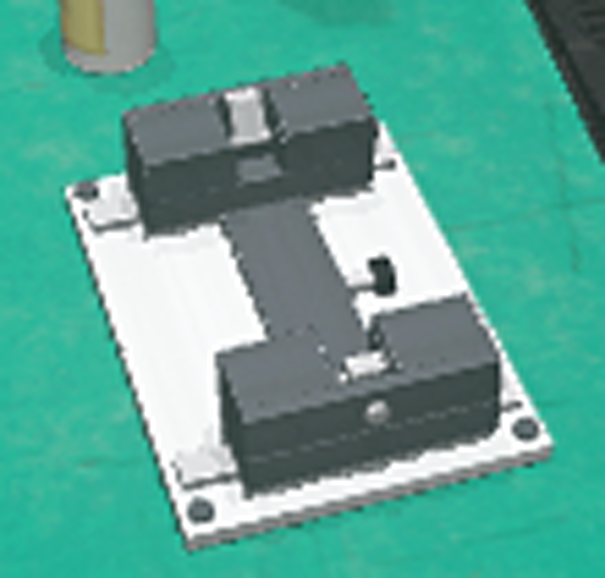

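View pics/c4.png

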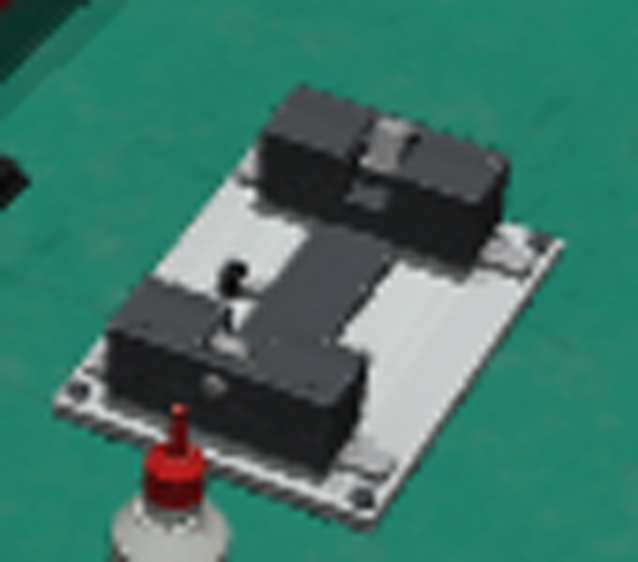

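```bash
cat > m.py <<'E'
from h import *
S=load('scene0');D=load('side0')
def P(c,pts,s,ox,oy,z):
    return np.array([plane(c,(x+.5)/s-.5+ox,(y+.5)/s-.5+oy,z)[:2] for x,y in pts])
np.set_printoptions(precision=1,suppress=True)
def ang(p,q): d=q-p; return np.degrees(np.arctan2(d[1],d[0])),np.hypot(*d)
pc=P(S,[(148,268),(262,418),(540,290)],9,225,205,13);print('plate corners scene',pc,'ctr',(pc[0]+pc[2])/2,ang(pc[0],pc[1]),ang(pc[1],pc[2]))
e=P(S,[(139,372),(540,188)],9,225,205,13);print('ears scene',e,e.mean(0),ang(*e))
r=P(S,[(245,200),(410,125),(432,155),(258,225)],9,225,205,53);print('rib',r.mean(0),ang(r[0],r[1]),ang(r[1],r[2]))
pc=P(D,[(170,372),(432,395),(498,210),(262,187)],11,235,180,13);print('plate corners side',pc,pc.mean(0),ang(pc[0],pc[1]),ang(pc[1],pc[2]))
r=P(D,[(290,190),(340,205),(383,92),(332,90)],11,235,180,53);print('rib side',r.mean(0),ang(r[0],r[3]))
b=P(D,[(67,187),(190,542),(552,445)],5.5,235,250,8);print('base side',b,(b[0]+b[2])/2,ang(b[0],b[1]),ang(b[1],b[2]))
b=P(S,[(55,403),(370,522),(563,243)],7.5,305,115,8);print('base scene',b,(b[0]+b[2])/2,ang(b[0],b[1]),ang(b[1],b[2]))
for n,c,l,s,o in [('side far',D,[(123,110),(345,65),(378,128),(145,167)],5.5,(235,250)),('side near',D,[(218,352),(470,297),(500,362),(245,425)],5.5,(235,250)),('scene far',S,[(300,87),(510,155),(487,210),(262,133)],7.5,(305,115)),('scene near',S,[(155,280),(368,350),(340,415),(107,325)],7.5,(305,115))]:
    j=P(c,l,s,*o,44);print(n,j.mean(0),ang(j[0],j[1]),ang(j[1],j[2]))
print('bottle',plane(S,326.8,175,105),plane(D,253,228,105))
E
python3 m.py
```

```text
plate corners scene [[567.5 201.3]
 [513.2 223.8]
 [480.1 149.3]] ctr [523.8 175.3] (np.float64(157.57302723025947), np.float64(58.74278072943833)) (np.float64(-113.94459988133646), np.float64(81.468240061201))
ears scene [[547.8 229.8]
 [500.3 120.7]] [524.  175.2] (np.float64(-113.5325242905989), np.float64(119.06393795645394))
rib [524.1 175.6] (np.float64(-113.15882376060155), np.float64(48.108102240358015)) (np.float64(154.44296268524317), np.float64(11.773648096263845))
plate corners side [[481.4 146.7]
 [538.  123.5]
 [568.1 199.2]
 [514.5 223.1]] [525.5 173.1] (np.float64(-22.27988093058294), np.float64(61.08871892214998)) (np.float64(68.2833279128071), np.float64(81.45752131745239))
rib side [525.9 171.9] (np.float64(68.54200152772498), np.float64(45.838439529983084))
base side [[ 439.9 -103.5]
 [ 456.  -273.5]
 [ 577.4 -260.2]] [ 508.6 -181.8] (np.float64(-84.57879177216965), np.float64(170.8347250750563)) (np.float64(6.286911057472217), np.float64(122.1160443468752))
base scene [[ 559.4  -89. ]
 [ 438.4 -100.1]
 [ 454.  -269. ]] [ 506.7 -179. ] (np.float64(-174.77714839580722), np.float64(121.56684216844573)) (np.float64(-84.71369942659584), np.float64(169.63425668331513))
side far [ 505.6 -121.2] (np.float64(4.7174120146621785), np.float64(84.1274075522707)) (np.float64(-84.5814366857167), np.float64(37.00703899636026))
side near [ 517.4 -243.6] (np.float64(4.076373653490469), np.float64(85.11312023125988)) (np.float64(-86.99237835019049), np.float64(29.688350895587316))
scene far [ 515.1 -240.7] (np.float64(-173.69172075360015), np.float64(83.15430195211681)) (np.float64(104.2935531459055), np.float64(33.231351156129485))
scene near [ 503.3 -118.1] (np.float64(-172.39935606123763), np.float64(80.24268280726395)) (np.float64(104.40734353998626), np.float64(35.236887927215925))
bottle [462.8   1.7 105. ] [465.9 -50.1 105. ]
```

Ray casts from the two views agree. The plate centre is about (524.7, 174.5), with its y axis at 66.7° and sizes 59–61 × 81.5 mm. The bracket is at (507.6, -180.4), yaw 5.3°, measured 122 × 170 mm, with the carriage about +3 mm in x. I'm moving off now and taking a wrist look on the way past the bracket.

Call:
drive_tool:
  moves:
    - {"dx": 0.02, "dy": 0.052, "rz": 3.1}
    - {"dx": 0.02, "dy": 0.052, "rz": 3.1}
    - {"dx": 0.02, "dy": 0.052, "rz": 3.1}
    - {"dx": 0.02, "dy": 0.052, "rz": 3.1}
    - {"dx": 0.02, "dy": 0.052, "rz": 3.1}
    - {"dx": 0.02, "dy": 0.052, "rz": 3.1}
    - {"dx": 0.02, "dy": 0.052, "rz": 3.1}
    - {"dx": 0.02, "dy": 0.052, "rz": 3.1}
    - {"dz": 0.0}
  gripper: 0.6

```text
schema error: expected keys dx, dy, dz, rx, ry, rz
```

Run:
```python
from h import *
c=snap('wrist','wrist1'); print(c['xyz'],c['rotation'])
```

```text
[ 287.53178882 -586.84628924  372.85907813] [ 0.11614094  0.81070383 -0.56799518 -0.0815602 ]
```

View pics/wrist1.png

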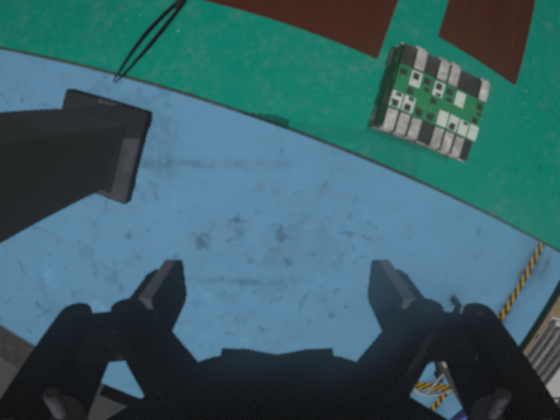

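All six keys are required in every row.

Call:
drive_tool:
  moves:
    - {"dx": 0.02, "dy": 0.052, "dz": 0, "rx": 0, "ry": 0, "rz": 3.1}
    - {"dx": 0.02, "dy": 0.052, "dz": 0, "rx": 0, "ry": 0, "rz": 3.1}
    - {"dx": 0.02, "dy": 0.052, "dz": 0, "rx": 0, "ry": 0, "rz": 3.1}
    - {"dx": 0.02, "dy": 0.052, "dz": 0, "rx": 0, "ry": 0, "rz": 3.1}
    - {"dx": 0.02, "dy": 0.052, "dz": 0, "rx": 0, "ry": 0, "rz": 3.1}
    - {"dx": 0.02, "dy": 0.052, "dz": 0, "rx": 0, "ry": 0, "rz": 3.1}
    - {"dx": 0.02, "dy": 0.052, "dz": 0, "rx": 0, "ry": 0, "rz": 3.1}
    - {"dx": 0.02, "dy": 0.052, "dz": 0, "rx": 0, "ry": 0, "rz": 3.1}
    - {"dx": 0, "dy": 0, "dz": 0, "rx": 0, "ry": 0, "rz": 0}
  gripper: 0.6

```text
time: 1.32
eef_pos: [382.6, -181.9, 401.4]
tcp_rot: [-0.001, 0.922, 0.386, 0.001]
wrist_force: [-0.1, -0.7, 0.6]
width: 0.602
```

Run:
```python
from h import *
c=snap('wrist','wrist2'); print(c['xyz'],c['rotation'])
```

```text
[ 431.73543793 -131.26629275  370.76242962] [ 0.1304398   0.91620692 -0.3750581  -0.05368196]
```

View pics/wrist2.png

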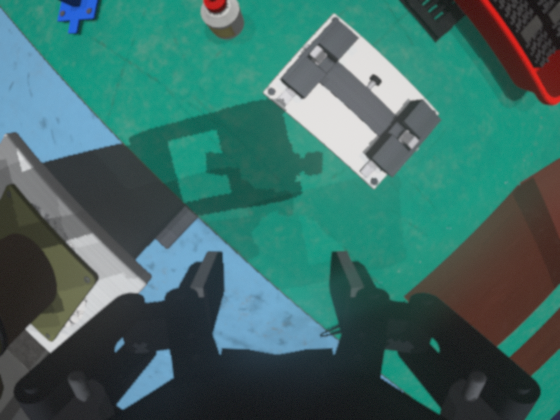

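The wrist picture shows the bracket in full: base corners near (265,92), (338,14), (437,112), (375,187), slots near (320,52) and (405,138), and the bottle at (221,15). I'll measure it in a zoom.

Run:
```python
import cv2
a=cv2.imread('pics/wrist2.png')
cv2.imwrite('pics/c5.png',cv2.resize(a[0:200,250:450],None,fx=3,fy=3,interpolation=cv2.INTER_CUBIC))
cv2.imwrite('pics/c6.png',cv2.resize(a[10:110,260:360],None,fx=6,fy=6,interpolation=cv2.INTER_CUBIC))
cv2.imwrite('pics/c7.png',cv2.resize(a[90:190,350:450],None,fx=6,fy=6,interpolation=cv2.INTER_CUBIC))
```

```text
(no output)
```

View pics/c6.png

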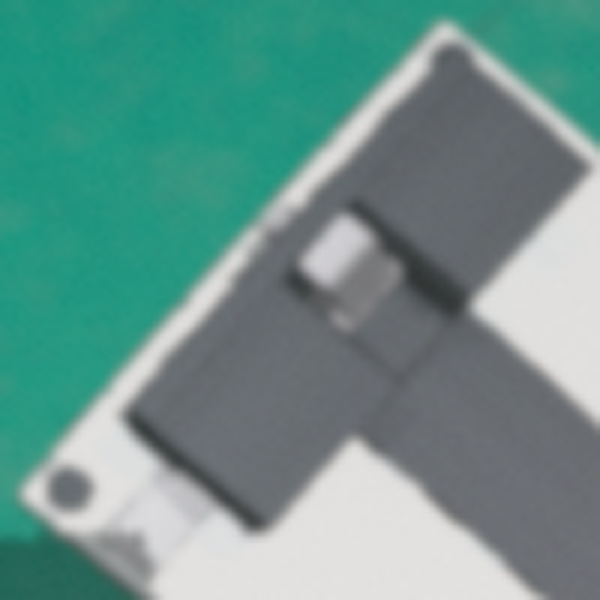

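View pics/c7.png

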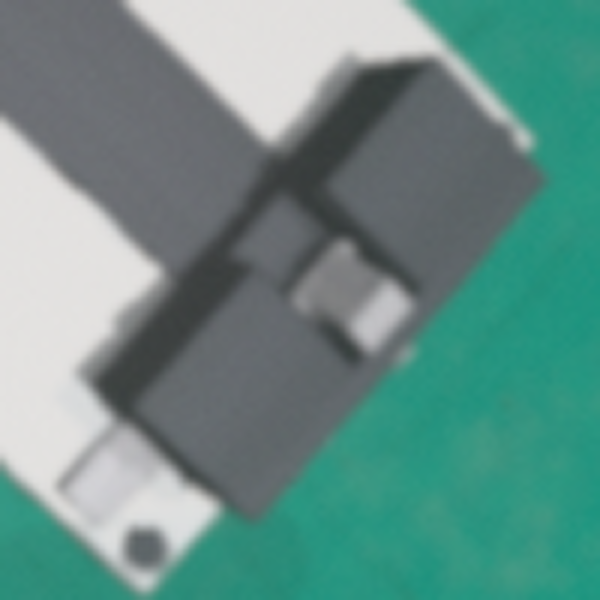

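Run:
```python
from h import *
np.set_printoptions(precision=1,suppress=True)
c=load('wrist2')
def P(pts,ox,oy,z): return np.array([plane(c,(x+.5)/6-.5+ox,(y+.5)/6-.5+oy,z,True)[:2] for x,y in pts])
f=P([(593,165),(262,530),(130,413)],260,10,44); n=P([(430,58),(545,183),(253,523),(135,405)],350,90,44)
print(f,n,n.mean(0)); fc=(f[0]+f[2])/2; print(fc,(fc+n.mean(0))/2)
a=lambda p,q:(np.degrees(np.arctan2(*(q-p)[::-1])),np.hypot(*(q-p)))
print(a(n[0],n[3]),a(n[1],n[2]),a(f[0],f[1]))
d=n.mean(0)-fc;print(a(n.mean(0),fc))
s=P([(245,265),(325,185)],350,90,44);print('slot',s,s.mean(0))
s=P([(398,382),(452,315)],260,10,26);print('slotfar',s,s.mean(0))
b=P([(22,490),(440,22)],260,10,8);print(b,a(*b)); b2=P([(148,597)],350,90,8);print(b2,(b2+b[1])/2)
t=np.radians(5.3);ex=np.array([np.cos(t),np.sin(t)]);ey=np.array([-np.sin(t),np.cos(t)])
for p in [fc,n.mean(0),P([(285,225)],350,90,44)[0],s.mean(0)]: q=p-np.array([507.6,-180.4]);print(q@ex,q@ey)
```

```text
[[ 549.3 -129.1]
 [ 462.9 -136.9]
 [ 461.  -107.7]] [[ 557.1 -221.1]
 [ 560.3 -253. ]
 [ 476.2 -260.6]
 [ 473.8 -229.6]] [ 516.8 -241.1]
[ 505.2 -118.4] [ 511.  -179.7]
(np.float64(-174.22316143163914), np.float64(83.73682484554205)) (np.float64(-174.80995898216608), np.float64(84.39129550644371)) (np.float64(-174.87188148025194), np.float64(86.7631234074341))
(np.float64(95.44532879388899), np.float64(123.1802166455395))
slot [[ 505.1 -224.9]
 [ 526.  -224.5]] [ 515.5 -224.7]
slotfar [[ 500.6 -134.5]
 [ 516.4 -132.2]] [ 508.5 -133.4]
[[ 440.1 -101.6]
 [ 560.6  -89.5]] (np.float64(5.695410975594825), np.float64(121.04822386022003))
[[ 455.5 -271. ]] [[ 508.  -180.3]]
3.28667853730411 61.928386615063374
3.599120627676543 -61.25143378090169
3.7406025061274635 -44.84466132025521
5.2394562806667615 46.75473234044629
```

Call:
drive_tool:
  moves:
    - {"dx": 0.02, "dy": 0.052, "dz": 0, "rx": 0, "ry": 0, "rz": 3.1}
    - {"dx": 0.02, "dy": 0.052, "dz": 0, "rx": 0, "ry": 0, "rz": 3.1}
    - {"dx": 0.02, "dy": 0.052, "dz": 0, "rx": 0, "ry": 0, "rz": 3.1}
    - {"dx": 0.02, "dy": 0.052, "dz": 0, "rx": 0, "ry": 0, "rz": 3.1}
    - {"dx": 0.02, "dy": 0.052, "dz": 0, "rx": 0, "ry": 0, "rz": 3.1}
    - {"dx": 0.02, "dy": 0.052, "dz": -0.01, "rx": 0, "ry": 0, "rz": 3.1}
    - {"dx": 0.005, "dy": 0.01, "dz": -0.01, "rx": 0, "ry": 0, "rz": 2}
    - {"dx": 0, "dy": 0, "dz": -0.01, "rx": 0, "ry": 0, "rz": 0}

```text
time: 2.38
eef_pos: [512.1, 137.4, 371.4]
tcp_rot: [0.002, 0.842, 0.539, 0.001]
wrist_force: [-0.0, 0.1, 0.7]
width: 0.604
```

Run:
```python
from h import *
c=snap('wrist','wrist3'); print(c['xyz'],bot.read_state()['eef_pos'],bot.read_state()['tcp_rot'])
```

```text
[541.06872695 201.85491691 340.48189419] [511.43781687 136.92124963 369.55019202] [ 1.78327937e-03  8.42538962e-01  5.38632410e-01 -2.09936524e-04]
```

View pics/wrist3.png

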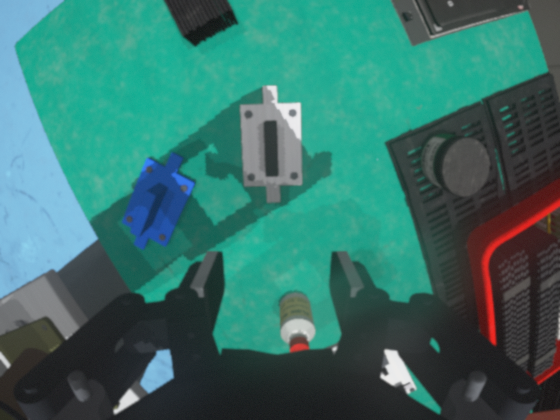

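The grey plate is at wrist (271,144), ear tips (269,86) and (273,202), with the blue one apart at (157,200). From the wrist view, the slot centre is at carriage offset about +3.5 mm.

Run:
```python
from h import *
np.set_printoptions(precision=1,suppress=True)
c=load('wrist3'); g=c['frame'].astype(int)
mx=g.max(2);mn=g.min(2)
m=((mn>110)&(mx-mn<30)).astype(np.uint8); m[:70]=0;m[215:]=0;m[:,:225]=0;m[:,320:]=0
ct=max(cv2.findContours(m,cv2.RETR_EXTERNAL,cv2.CHAIN_APPROX_NONE)[0],key=cv2.contourArea)
w=np.array([plane(c,u,v,13,True)[:2] for u,v in ct[:,0]],np.float32)
r=cv2.minAreaRect(w);print(r)
print(plane(c,269.5,86,13,True),plane(c,273,202,13,True))
# rib top
for p in [(264.5,121),(277,120.5),(278,176),(265.5,176)]:print(plane(c,*p,53,True))
q=bot.read_state()['tcp_rot'];a=2*np.degrees(np.arctan2(q[2],q[1]))-90;print('tool y ang',a)
```

```text
((525.20751953125, 176.20028686523438), (117.33719635009766, 59.883445739746094), 66.88887786865234)
[548.4 229.9  13. ] [501.5 120.3  13. ]
[530.5 200.2  53. ]
[540.6 196.   53. ]
[520.6 150.4  53. ]
[510.4 155.1  53. ]
tool y ang -24.81870283899515
```

Call:
drive_tool:
  moves:
    - {"dx": 0.007, "dy": 0.019, "dz": -0.02, "rx": 0, "ry": 0, "rz": 0.9}
    - {"dx": 0.007, "dy": 0.019, "dz": -0.03, "rx": 0, "ry": 0, "rz": 0.8}
    - {"dx": 0, "dy": 0, "dz": -0.035, "rx": 0, "ry": 0, "rz": 0}
    - {"dx": 0, "dy": 0, "dz": -0.035, "rx": 0, "ry": 0, "rz": 0}
    - {"dx": 0, "dy": 0, "dz": -0.015, "rx": 0, "ry": 0, "rz": 0}
    - {"dx": 0, "dy": 0, "dz": 0, "rx": 0, "ry": 0, "rz": 0}

```text
time: 3.18
eef_pos: [526.0, 164.7, 232.1]
tcp_rot: [0.003, 0.839, 0.544, 0.0]
wrist_force: [1.0, -0.7, 1.1]
width: 0.6
```

Run:
```python
from h import *
c=snap('wrist','wrist4'); s=bot.read_state();q=s['tcp_rot'];print(s['eef_pos'],q,2*np.degrees(np.arctan2(q[2],q[1]))-90)
```

```text
[526.29351146 164.91528829 232.92101374] [3.61059510e-03 8.39070293e-01 5.44010499e-01 7.64079392e-04] -24.085353028174325
```

View pics/wrist4.png

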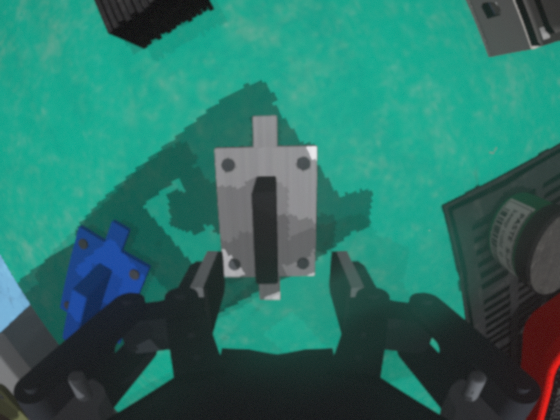

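```bash
cat >> h.py <<'E'
from scipy.spatial.transform import Rotation as Ro
def st():
    s=bot.read_state();q=s['tcp_rot'];R=Ro.from_quat(np.roll(q,-1)).as_matrix()
    ya=np.degrees(np.arctan2(R[1,1],R[0,1]))
    v=np.degrees(np.cross(R[:,2],[0,0,-1.]))
    print('t',round(s['time'],2),'pos',np.round(s['eef_pos'],1),'yang',round(ya,2),'corr rx,ry deg',np.round(v[:2],2),'F',np.round(s['wrist_force'],1),'M',np.round(s['torque'],2),'w',round(s['width'],3))
    return s
E
python3 - <<'E'
from h import *
c=load('wrist4')
a=plane(c,264.5,116,13,True);b=plane(c,270.5,299,13,True);print(a,b,(a+b)/2,np.degrees(np.arctan2(*(a-b)[1::-1])))
st()
E
```

```text
[548.37378549 230.35851808  13.        ] [502.30067355 120.40206917  13.        ] [525.33722952 175.38029362  13.        ] 67.2657132293711
t 3.23 pos [526.3 164.9 232.9] yang -24.08 corr rx,ry deg [0.3 0.3] F [ 0.9 -0.3  0.3] M [-0.03  0.07  0.05] w 0.602
```

The centre is confirmed at (525.3, 175.3), y axis at 67°. I'm centring over it and going down.

Call:
drive_tool:
  moves:
    - {"dx": -0.001, "dy": 0.0105, "dz": 0, "rx": 0.3, "ry": 0.3, "rz": 1}
    - {"dx": 0, "dy": 0, "dz": 0, "rx": 0, "ry": 0, "rz": 0}
    - {"dx": 0, "dy": 0, "dz": 0, "rx": 0, "ry": 0, "rz": 0}

```text
time: 3.6
eef_pos: [526.8, 176.3, 237.3]
tcp_rot: [0.001, 0.834, 0.552, 0.003]
wrist_force: [-0.4, 0.0, 0.4]
width: 0.6
```

```bash
python3 -c "
from h import *
st()"
```

```text
t 3.6 pos [526.8 176.3 237.3] yang -23.04 corr rx,ry deg [-0.12  0.39] F [-0.4  0.   0.4] M [0.03 0.01 0.  ] w 0.6
```

Call:
drive_tool:
  moves:
    - {"dx": -0.0015, "dy": -0.001, "dz": -0.015, "rx": 0, "ry": 0.3, "rz": 0}
    - {"dx": 0, "dy": 0, "dz": -0.015, "rx": 0, "ry": 0, "rz": 0}
    - {"dx": 0, "dy": 0, "dz": -0.006, "rx": 0, "ry": 0, "rz": 0}
    - {"dx": 0, "dy": 0, "dz": -0.002, "rx": 0, "ry": 0, "rz": 0}

```text
time: 4.1
eef_pos: [524.8, 175.3, 196.1]
tcp_rot: [-0.001, 0.834, 0.552, 0.001]
wrist_force: [0.0, 0.3, -0.3]
width: 0.598
```

```bash
python3 -c "
from h import *
st()"
```

```text
t 4.1 pos [524.8 175.3 196.1] yang -23.02 corr rx,ry deg [-0.1   0.01] F [ 0.   0.3 -0.3] M [0.   0.04 0.01] w 0.598
```

Call:
drive_tool:
  moves:
    - {"dx": 0.0003, "dy": 0, "dz": -0.003, "rx": 0, "ry": 0, "rz": 0}
    - {"dx": 0, "dy": 0, "dz": 0, "rx": 0, "ry": 0, "rz": 0}
    - {"dx": 0, "dy": 0, "dz": 0, "rx": 0, "ry": 0, "rz": 0}
    - {"dx": 0, "dy": 0, "dz": 0, "rx": 0, "ry": 0, "rz": 0}
    - {"dx": 0, "dy": 0, "dz": 0, "rx": 0, "ry": 0, "rz": 0}
  gripper: 0

```text
time: 4.72
eef_pos: [525.1, 175.2, 192.9]
tcp_rot: [-0.001, 0.834, 0.552, 0.001]
wrist_force: [-0.2, -0.5, -1.0]
width: 0.132
```

```bash
python3 -c "
from h import *
st();snap('wrist','wrist5')"
```

```text
t 4.72 pos [525.1 175.2 192.9] yang -23.02 corr rx,ry deg [-0.1   0.01] F [-0.2 -0.5 -1. ] M [ 0.04 -0.05 -0.02] w 0.132
```

View pics/wrist5.png

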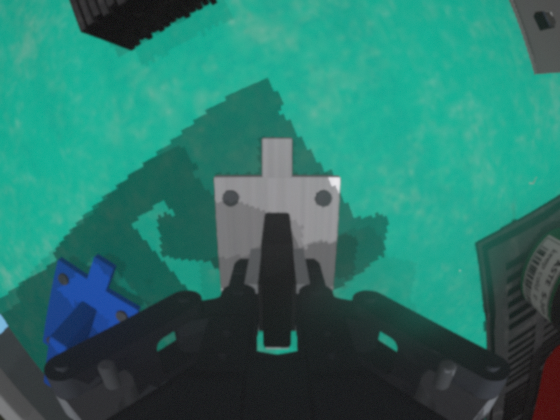

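The rib is held (opening 0.132 ≈ 11–12 mm) with the plate still flat. I'm lifting.

Call:
drive_tool:
  moves:
    - {"dx": 0, "dy": 0, "dz": 0.01, "rx": 0, "ry": 0, "rz": 0}
    - {"dx": 0, "dy": 0, "dz": 0.02, "rx": 0, "ry": 0, "rz": 0}
    - {"dx": 0, "dy": 0, "dz": 0.03, "rx": 0, "ry": 0, "rz": 0}
    - {"dx": 0, "dy": 0, "dz": 0.03, "rx": 0, "ry": 0, "rz": 0}
    - {"dx": 0, "dy": 0, "dz": 0.03, "rx": 0, "ry": 0, "rz": 0}
    - {"dx": 0, "dy": 0, "dz": 0.015, "rx": 0, "ry": 0, "rz": 0}
    - {"dx": 0, "dy": 0, "dz": 0, "rx": 0, "ry": 0, "rz": 0}
    - {"dx": 0, "dy": 0, "dz": 0, "rx": 0, "ry": 0, "rz": 0}

```text
time: 5.78
eef_pos: [523.5, 174.9, 333.3]
tcp_rot: [-0.001, 0.834, 0.552, -0.0]
wrist_force: [0.0, -0.8, -2.0]
width: 0.131
```

```bash
python3 -c "
from h import *
st();snap('wrist','wrist6');snap('side','side6')"
```

```text
t 5.78 pos [523.5 174.9 333.3] yang -23.02 corr rx,ry deg [-0.08 -0.07] F [ 0.  -0.8 -2. ] M [ 0.03 -0.01 -0.01] w 0.131
```

View pics/wrist6.png

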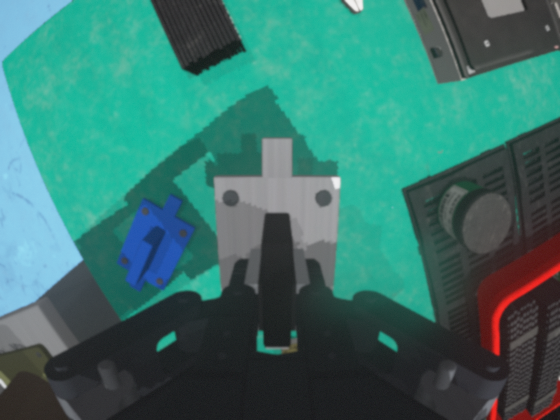

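View pics/side6.png

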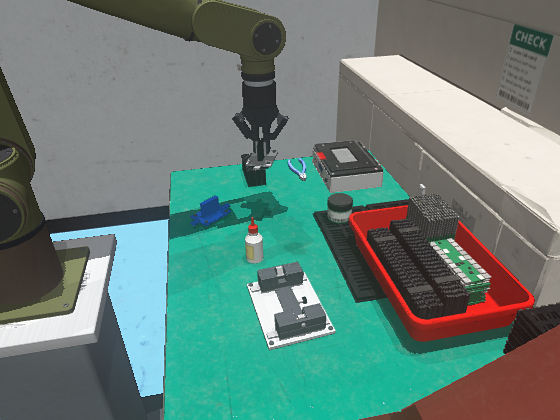

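The plate is held unchanged in the hand, about 140 mm up, with its ear tip at wrist (277,138). The pack, jar and bottle haven't moved. I'm carrying it over to the bracket.

Call:
drive_tool:
  moves:
    - {"dx": -0.001, "dy": -0.025, "dz": 0, "rx": 0, "ry": 0, "rz": 2}
    - {"dx": -0.001, "dy": -0.037, "dz": 0, "rx": 0, "ry": 0, "rz": 3}
    - {"dx": -0.001, "dy": -0.037, "dz": 0, "rx": 0, "ry": 0, "rz": 3}
    - {"dx": -0.001, "dy": -0.037, "dz": 0, "rx": 0, "ry": 0, "rz": 3}
    - {"dx": -0.001, "dy": -0.037, "dz": 0, "rx": 0, "ry": 0, "rz": 3}
    - {"dx": -0.001, "dy": -0.037, "dz": 0, "rx": 0, "ry": 0, "rz": 3}
    - {"dx": -0.001, "dy": -0.037, "dz": 0, "rx": 0, "ry": 0, "rz": 3}
    - {"dx": -0.001, "dy": -0.037, "dz": 0, "rx": 0, "ry": 0, "rz": 3}
    - {"dx": -0.001, "dy": -0.035, "dz": 0, "rx": 0, "ry": 0, "rz": 3}
    - {"dx": -0.001, "dy": -0.02, "dz": 0, "rx": 0, "ry": 0, "rz": 2}

```text
time: 7.12
eef_pos: [509.1, -172.9, 319.1]
tcp_rot: [-0.008, 0.668, 0.744, -0.008]
wrist_force: [0.6, 0.0, -0.9]
width: 0.131
```

```bash
python3 -c "
from h import *
st()
c=load('wrist6')
p=np.array([523.5,174.9])
zt=333.3-192.9+13
for u,v in [(277,138),(215,178),(340,178)]:
  d=plane(c,u,v,zt,True)[:2]-p; a=np.radians(-23.0); ex=np.array([np.cos(a),np.sin(a)]);ey=np.array([-np.sin(a),np.cos(a)]); print(d@ex,d@ey)
"
```

```text
t 7.12 pos [ 509.1 -172.9  319.1] yang 6.14 corr rx,ry deg [ 0.08 -1.31] F [ 0.6  0.  -0.9] M [ 0.04 -0.04 -0.03] w 0.131
-0.8356535126734611 59.98671331127667
-30.10600228898979 41.450896588920116
28.938375128985964 41.488015278863415
```

Call:
drive_tool:
  moves:
    - {"dx": 0.002, "dy": -0.007, "dz": -0.01, "rx": 0, "ry": -1.3, "rz": -0.7}
    - {"dx": 0, "dy": 0, "dz": -0.02, "rx": 0, "ry": 0, "rz": 0}
    - {"dx": 0, "dy": 0, "dz": -0.02, "rx": 0, "ry": 0, "rz": 0}
    - {"dx": 0, "dy": 0, "dz": -0.01, "rx": 0, "ry": 0, "rz": 0}
    - {"dx": 0, "dy": 0, "dz": 0, "rx": 0, "ry": 0, "rz": 0}
    - {"dx": 0, "dy": 0, "dz": 0, "rx": 0, "ry": 0, "rz": 0}

```text
time: 7.88
eef_pos: [509.6, -181.9, 252.5]
tcp_rot: [-0.003, 0.674, 0.739, -0.002]
wrist_force: [0.1, 0.0, -2.5]
width: 0.129
```

```bash
python3 -c "
from h import *
st()"
```

```text
t 7.88 pos [ 509.6 -181.9  252.5] yang 5.21 corr rx,ry deg [-0.13 -0.41] F [ 0.1  0.  -2.5] M [-0.01 -0.05  0.02] w 0.129
```

Call:
drive_tool:
  moves:
    - {"dx": 0.0016, "dy": 0.0019, "dz": -0.005, "rx": -0.1, "ry": -0.4, "rz": 0.2}
    - {"dx": 0, "dy": 0, "dz": -0.002, "rx": 0, "ry": 0, "rz": 0}
    - {"dx": 0, "dy": 0, "dz": 0, "rx": 0, "ry": 0, "rz": 0}
    - {"dx": 0, "dy": 0, "dz": 0, "rx": 0, "ry": 0, "rz": 0}

```text
time: 8.38
eef_pos: [512.1, -179.9, 247.1]
tcp_rot: [0.002, 0.673, 0.74, 0.001]
wrist_force: [-0.6, -0.0, -1.6]
width: 0.127
```

```bash
python3 -c "
from h import *
st();snap('wrist','wrist7');snap('side','side7');a=snap('scene','scene7')
b=cv2.imread('pics/side7.png');s=cv2.imread('pics/scene7.png')
cv2.imwrite('pics/c8.png',np.hstack([cv2.resize(b[225:355,225:355],None,fx=3,fy=3,interpolation=2),cv2.resize(s[75:205,285:415],None,fx=3,fy=3,interpolation=2)]))"
```

```text
t 8.38 pos [ 512.1 -179.9  247.1] yang 5.45 corr rx,ry deg [0.07 0.2 ] F [-0.6 -0.  -1.6] M [-0.    0.03  0.05] w 0.127
```

View pics/wrist7.png

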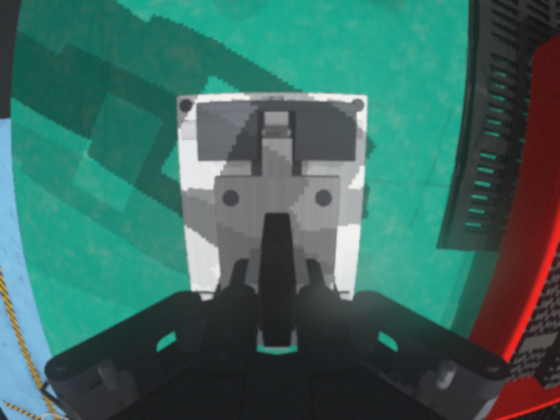

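View pics/c8.png

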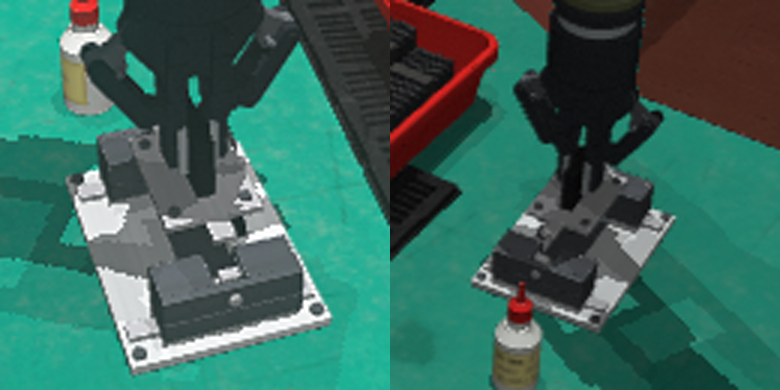

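```bash
python3 -c "
import cv2
a=cv2.imread('pics/wrist7.png')
cv2.imwrite('pics/c9.png',cv2.resize(a[90:190,210:340],None,fx=6,fy=6,interpolation=cv2.INTER_CUBIC))"
```

```text
(no output)
```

View pics/c9.png

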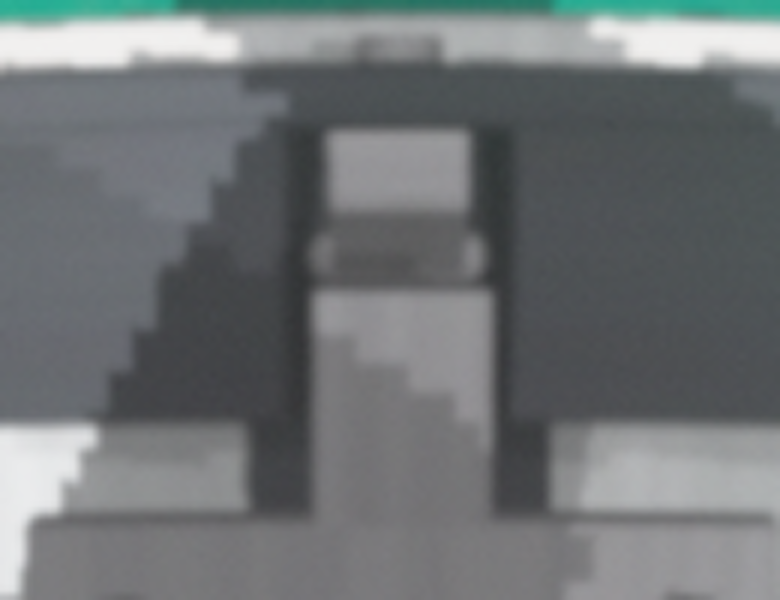

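The slot in the far jaw (zoom 288–513, centre 400) and the ear (312–494, centre 403) line up within about 0.3 mm. I'm going down in small steps and watching the force.

Call:
drive_tool:
  moves:
    - {"dx": 0, "dy": 0, "dz": -0.007, "rx": 0.05, "ry": 0.2, "rz": 0}
    - {"dx": 0, "dy": 0, "dz": -0.005, "rx": 0, "ry": 0, "rz": 0}
    - {"dx": 0, "dy": 0, "dz": 0, "rx": 0, "ry": 0, "rz": 0}
    - {"dx": 0, "dy": 0, "dz": 0, "rx": 0, "ry": 0, "rz": 0}

```text
time: 9.02
eef_pos: [511.9, -179.9, 233.7]
tcp_rot: [-0.0, 0.673, 0.74, -0.0]
wrist_force: [0.9, -0.3, -1.5]
width: 0.131
```

```bash
python3 -c "
from h import *
st()"
```

```text
t 9.03 pos [ 511.9 -179.9  233.7] yang 5.44 corr rx,ry deg [-0.01 -0.06] F [ 0.9 -0.3 -1.5] M [ 0.01  0.03 -0.01] w 0.131
```

Call:
drive_tool:
  moves:
    - {"dx": 0, "dy": 0, "dz": -0.002, "rx": 0, "ry": 0, "rz": 0}
    - {"dx": 0, "dy": 0, "dz": -0.0015, "rx": 0, "ry": 0, "rz": 0}
    - {"dx": 0, "dy": 0, "dz": -0.001, "rx": 0, "ry": 0, "rz": 0}

```text
time: 9.4
eef_pos: [512.0, -180.0, 229.3]
tcp_rot: [-0.0, 0.673, 0.74, -0.0]
wrist_force: [0.4, -0.3, -1.3]
width: 0.13
```

Call:
drive_tool:
  moves:
    - {"dx": 0, "dy": 0, "dz": -0.001, "rx": 0, "ry": 0, "rz": 0}

```text
time: 9.52
eef_pos: [512.0, -180.0, 228.2]
tcp_rot: [-0.0, 0.673, 0.74, -0.0]
wrist_force: [0.6, -0.7, -2.2]
width: 0.13
```

Call:
drive_tool:
  moves:
    - {"dx": 0, "dy": 0, "dz": -0.001, "rx": 0, "ry": 0, "rz": 0}

```text
time: 9.65
eef_pos: [512.0, -180.0, 227.2]
tcp_rot: [-0.0, 0.673, 0.74, -0.0]
wrist_force: [-0.3, -1.1, -1.0]
width: 0.129
```

The plate is below jaw-top level with no force, so the ears are in the slots. I'm continuing in 1 mm steps.

Call:
drive_tool:
  moves:
    - {"dx": 0, "dy": 0, "dz": -0.001, "rx": 0, "ry": 0, "rz": 0}
    - {"dx": 0, "dy": 0, "dz": -0.001, "rx": 0, "ry": 0, "rz": 0}

```text
time: 9.9
eef_pos: [512.1, -180.0, 225.1]
tcp_rot: [0.0, 0.673, 0.74, -0.0]
wrist_force: [0.6, -0.6, -2.4]
width: 0.129
```

Call:
drive_tool:
  moves:
    - {"dx": 0, "dy": 0, "dz": -0.001, "rx": 0, "ry": 0, "rz": 0}

```text
time: 10.02
eef_pos: [512.0, -180.0, 224.0]
tcp_rot: [-0.0, 0.673, 0.74, -0.0]
wrist_force: [-0.5, 0.1, -2.0]
width: 0.131
```

Call:
drive_tool:
  moves:
    - {"dx": 0, "dy": 0, "dz": -0.001, "rx": 0, "ry": 0, "rz": 0}

```text
time: 10.15
eef_pos: [512.1, -180.0, 222.9]
tcp_rot: [-0.0, 0.673, 0.74, -0.0]
wrist_force: [-0.6, -0.5, -2.1]
width: 0.132
```

Call:
drive_tool:
  moves:
    - {"dx": 0, "dy": 0, "dz": -0.001, "rx": 0, "ry": 0, "rz": 0}

```text
time: 10.28
eef_pos: [512.0, -180.0, 221.9]
tcp_rot: [-0.0, 0.673, 0.74, -0.0]
wrist_force: [-0.5, -0.5, -1.2]
width: 0.129
```

Call:
drive_tool:
  moves:
    - {"dx": 0, "dy": 0, "dz": -0.001, "rx": 0, "ry": 0, "rz": 0}

```text
time: 10.4
eef_pos: [512.1, -180.0, 221.0]
tcp_rot: [0.0, 0.673, 0.74, -0.0]
wrist_force: [-0.0, 0.5, -0.5]
width: 0.128
```

Call:
drive_tool:
  moves:
    - {"dx": 0, "dy": 0, "dz": -0.001, "rx": 0, "ry": 0, "rz": 0}

```text
time: 10.52
eef_pos: [512.3, -180.0, 220.4]
tcp_rot: [0.0, 0.673, 0.74, 0.0]
wrist_force: [-0.1, 0.4, 1.6]
width: 0.127
```

Call:
drive_tool:
  moves:
    - {"dx": 0, "dy": 0, "dz": -0.001, "rx": 0, "ry": 0, "rz": 0}

```text
time: 10.65
eef_pos: [512.5, -180.1, 219.8]
tcp_rot: [0.0, 0.673, 0.74, 0.0]
wrist_force: [-1.4, 0.5, 2.9]
width: 0.134
```

The clips are engaging (about 5 N over baseline). I'm continuing with slightly larger steps and checking each one.

Call:
drive_tool:
  moves:
    - {"dx": -0.0003, "dy": 0, "dz": -0.0013, "rx": 0, "ry": 0, "rz": 0}

```text
time: 10.78
eef_pos: [512.6, -180.3, 219.3]
tcp_rot: [0.001, 0.673, 0.74, 0.0]
wrist_force: [-1.0, 1.6, 4.9]
width: 0.131
```

Call:
drive_tool:
  moves:
    - {"dx": -0.0002, "dy": 0, "dz": -0.0013, "rx": 0, "ry": 0, "rz": 0}

```text
time: 10.9
eef_pos: [512.7, -180.4, 218.9]
tcp_rot: [0.001, 0.673, 0.74, 0.0]
wrist_force: [-2.4, 1.8, 6.0]
width: 0.134
```

Call:
drive_tool:
  moves:
    - {"dx": -0.0002, "dy": 0, "dz": -0.0013, "rx": 0, "ry": 0, "rz": 0}

```text
time: 11.02
eef_pos: [512.8, -180.5, 218.4]
tcp_rot: [0.002, 0.673, 0.74, 0.0]
wrist_force: [-1.7, 2.5, 5.2]
width: 0.134
```

```bash
python3 -c "
from h import *
st()"
```

```text
t 11.03 pos [ 512.8 -180.5  218.4] yang 5.44 corr rx,ry deg [0.1  0.19] F [-1.7  2.5  5.2] M [ 0.1   0.33 -0.09] w 0.134
```

Call:
drive_tool:
  moves:
    - {"dx": -0.0004, "dy": 0.0003, "dz": -0.0015, "rx": 0, "ry": 0.2, "rz": 0}

```text
time: 11.15
eef_pos: [513.0, -180.2, 218.0]
tcp_rot: [0.002, 0.673, 0.74, -0.0]
wrist_force: [-0.1, 1.6, 4.6]
width: 0.129
```

Call:
drive_tool:
  moves:
    - {"dx": -0.0004, "dy": 0.0003, "dz": -0.0015, "rx": 0, "ry": 0.1, "rz": 0}

```text
time: 11.28
eef_pos: [513.1, -179.9, 217.3]
tcp_rot: [0.002, 0.673, 0.74, -0.0]
wrist_force: [-0.8, 2.0, 2.0]
width: 0.13
```

```bash
python3 -c "
from h import *
st()"
```

```text
t 11.28 pos [ 513.1 -179.9  217.3] yang 5.43 corr rx,ry deg [0.14 0.11] F [-0.8  2.   2. ] M [ 0.27 -0.05 -0.04] w 0.13
```

Call:
drive_tool:
  moves:
    - {"dx": -0.0007, "dy": 0, "dz": -0.0012, "rx": 0.1, "ry": 0.1, "rz": 0}

```text
time: 11.4
eef_pos: [512.7, -179.9, 216.3]
tcp_rot: [0.001, 0.673, 0.74, 0.0]
wrist_force: [1.5, 0.1, 1.5]
width: 0.129
```

Call:
drive_tool:
  moves:
    - {"dx": -0.0003, "dy": 0, "dz": -0.0012, "rx": 0, "ry": 0, "rz": 0}

```text
time: 11.52
eef_pos: [512.4, -179.9, 215.0]
tcp_rot: [0.001, 0.673, 0.74, 0.0]
wrist_force: [1.0, 0.2, 1.6]
width: 0.127
```

Call:
drive_tool:
  moves:
    - {"dx": -0.0002, "dy": 0, "dz": -0.0012, "rx": 0, "ry": 0, "rz": 0}

```text
time: 11.65
eef_pos: [512.2, -179.9, 213.6]
tcp_rot: [0.001, 0.673, 0.74, 0.0]
wrist_force: [0.5, 1.3, 1.8]
width: 0.124
```

```bash
python3 -c "
from h import *
st()"
```

```text
t 11.65 pos [ 512.2 -179.9  213.6] yang 5.43 corr rx,ry deg [0.05 0.12] F [0.5 1.3 1.8] M [ 0.09 -0.13  0.01] w 0.124
```

Call:
drive_tool:
  moves:
    - {"dx": 0, "dy": 0, "dz": -0.001, "rx": 0, "ry": 0.1, "rz": 0}

```text
time: 11.78
eef_pos: [512.0, -179.9, 212.2]
tcp_rot: [0.0, 0.673, 0.74, -0.0]
wrist_force: [0.9, 1.5, -0.4]
width: 0.133
```

Call:
drive_tool:
  moves:
    - {"dx": 0, "dy": 0, "dz": -0.0008, "rx": 0, "ry": 0, "rz": 0}

```text
time: 11.9
eef_pos: [511.7, -179.9, 210.8]
tcp_rot: [-0.0, 0.673, 0.74, -0.001]
wrist_force: [-2.3, 1.3, 4.8]
width: 0.128
```

Call:
drive_tool:
  moves:
    - {"dx": 0, "dy": 0, "dz": -0.0008, "rx": 0, "ry": 0, "rz": 0}

```text
time: 12.02
eef_pos: [511.8, -179.9, 210.8]
tcp_rot: [-0.001, 0.673, 0.74, -0.001]
wrist_force: [-3.5, 2.8, 10.5]
width: 0.134
```

```bash
python3 -c "
from h import *
st()"
```

```text
t 12.03 pos [ 511.8 -179.9  210.8] yang 5.42 corr rx,ry deg [-0.01 -0.13] F [-3.5  2.8 10.5] M [0.47 0.55 0.05] w 0.134
```

It stopped hard at TCP z 210.8; 210.9 was expected for home, at about 12 N. I'm relaxing, then looking.

Call:
drive_tool:
  moves:
    - {"dx": 0, "dy": 0, "dz": 0.0001, "rx": 0, "ry": 0, "rz": 0}

```text
time: 12.15
eef_pos: [511.8, -179.9, 210.9]
tcp_rot: [-0.001, 0.673, 0.74, -0.001]
wrist_force: [1.4, 1.0, -1.6]
width: 0.131
```

```bash
python3 -c "
from h import *
st();snap('wrist','wrist8');snap('side','side8');snap('scene','scene8')
b=cv2.imread('pics/side8.png');s=cv2.imread('pics/scene8.png');w=cv2.imread('pics/wrist8.png')
cv2.imwrite('pics/c10.png',np.hstack([cv2.resize(b[235:355,225:345],(390,390),interpolation=2),cv2.resize(w[80:210,210:340],(390,390),interpolation=2)]))"
```

```text
t 12.15 pos [ 511.8 -179.9  210.9] yang 5.41 corr rx,ry deg [-0.01 -0.13] F [ 1.4  1.  -1.6] M [ 0.11 -0.27 -0.  ] w 0.131
```

View pics/c10.png

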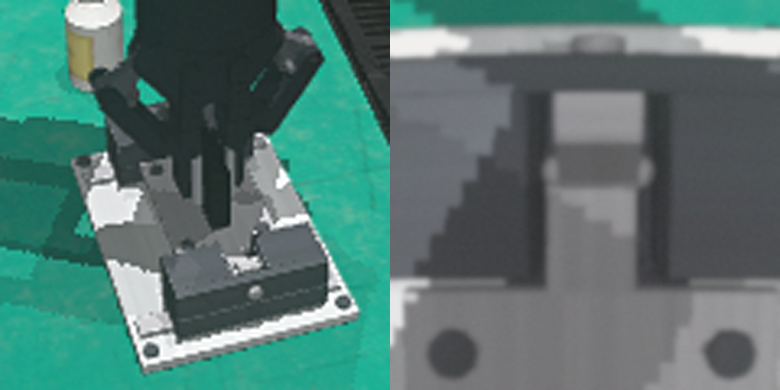

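The ear lies in the slot under the clip hump. I'm releasing, then lifting straight up.

Call:
drive_tool:
  moves:
    - {"dx": 0, "dy": 0, "dz": 0, "rx": 0, "ry": 0, "rz": 0}
    - {"dx": 0, "dy": 0, "dz": 0, "rx": 0, "ry": 0, "rz": 0}
    - {"dx": 0, "dy": 0, "dz": 0, "rx": 0, "ry": 0, "rz": 0}
    - {"dx": 0, "dy": 0, "dz": 0, "rx": 0, "ry": 0, "rz": 0}
  gripper: 0.5

```text
time: 12.8
eef_pos: [511.3, -180.1, 210.0]
tcp_rot: [-0.001, 0.673, 0.74, -0.001]
wrist_force: [-0.1, -0.6, 0.6]
width: 0.498
```

Call:
drive_tool:
  moves:
    - {"dx": 0, "dy": 0, "dz": 0.01, "rx": 0, "ry": 0, "rz": 0}
    - {"dx": 0, "dy": 0, "dz": 0.02, "rx": 0, "ry": 0, "rz": 0}
    - {"dx": 0, "dy": 0, "dz": 0.03, "rx": 0, "ry": 0, "rz": 0}
    - {"dx": 0, "dy": 0, "dz": 0.03, "rx": 0, "ry": 0, "rz": 0}
    - {"dx": 0, "dy": 0, "dz": 0.03, "rx": 0, "ry": 0, "rz": 0}
    - {"dx": -0.03, "dy": 0, "dz": 0.03, "rx": 0, "ry": 0, "rz": 0}
    - {"dx": -0.03, "dy": 0, "dz": 0.02, "rx": 0, "ry": 0, "rz": 0}
    - {"dx": 0, "dy": 0, "dz": 0, "rx": 0, "ry": 0, "rz": 0}
    - {"dx": 0, "dy": 0, "dz": 0, "rx": 0, "ry": 0, "rz": 0}

```text
time: 13.92
eef_pos: [449.3, -179.6, 391.2]
tcp_rot: [0.002, 0.673, 0.74, -0.001]
wrist_force: [-0.1, 0.3, -0.2]
width: 0.495
```

```bash
python3 -c "
from h import *
st();snap('wrist','wrist9');snap('side','side9');snap('scene','scene9')
b=cv2.imread('pics/side9.png');s=cv2.imread('pics/scene9.png')
cv2.imwrite('pics/c11.png',np.hstack([cv2.resize(b[235:355,225:345],(390,390),interpolation=2),cv2.resize(s[75:205,285:415],(390,390),interpolation=2)]))"
```

```text
t 13.93 pos [ 449.3 -179.6  391.2] yang 5.45 corr rx,ry deg [0.21 0.1 ] F [-0.1  0.3 -0.2] M [-0.02 -0.02 -0.03] w 0.495
```

View pics/c11.png

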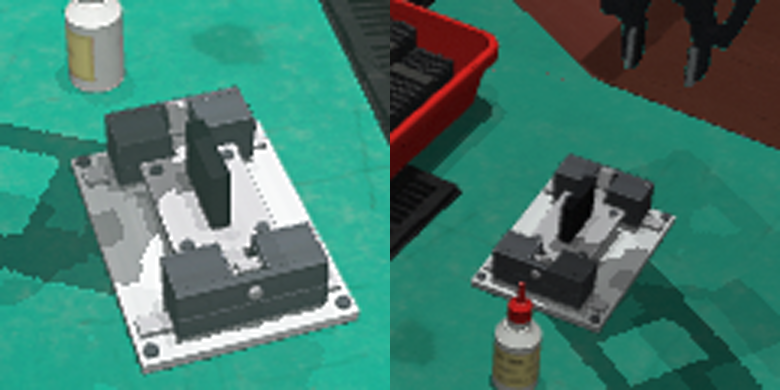

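View pics/wrist9.png

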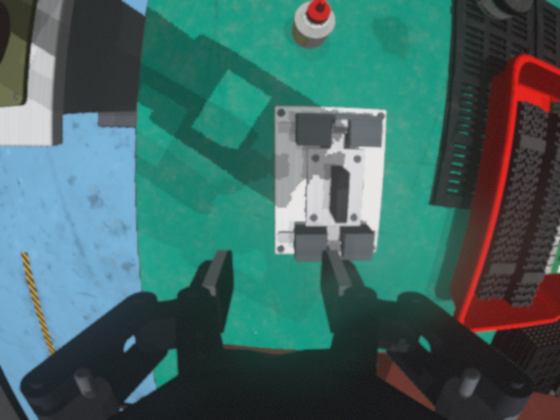

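The plate is seated between the jaws, the hand is clear, and the bottle is where it was. I'll check its height by triangulating the rib-top ends (should be z = 71).

```bash
python3 -c "
import cv2,numpy as np
b=cv2.imread('pics/side9.png');s=cv2.imread('pics/scene9.png')
cv2.imwrite('pics/c12.png',np.hstack([cv2.resize(b[260:310,270:310],(400,500),interpolation=2),cv2.resize(s[130:170,335:365],(375,500),interpolation=2)]))"
```

```text
(no output)
```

View pics/c12.png

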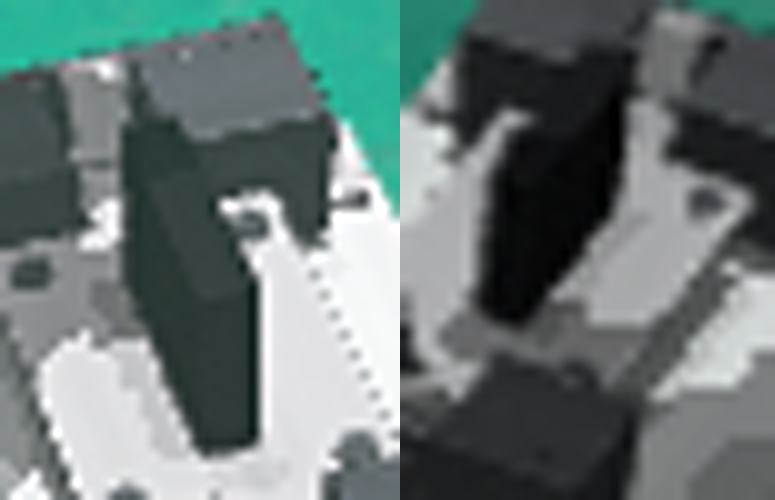

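```bash
python3 -c "
from h import *
np.set_printoptions(precision=1,suppress=True)
D=load('side9');S=load('scene9')
t=np.radians(5.4);ex=np.array([np.cos(t),np.sin(t)]);ey=np.array([-np.sin(t),np.cos(t)])
def rel(p):q=p[:2]-np.array([511.8,-180]);return np.round([q@ex,q@ey],1)
for x,y in [(32,270),(250,222),(125,495)]: print('side',rel(plane(D,(x+.5)/10-.5+270,(y+.5)/10-.5+260,31)))
for x,y in [(305,202)]: print('scene',rel(plane(S,(x+.5)/12.5-.5+335,(y+.5)/12.5-.5+130,31)))
W=load('wrist9')
for u,v in [(315,158),(357,160),(315,218),(354,217)]: print('wrist',rel(plane(W,u,v,31,True)))
for n in ['side','scene']:
  a=cv2.imread(f'pics/{n}0.png').astype(int);b=cv2.imread(f'pics/{n}9.png').astype(int)
  for nm,(x0,y0,x1,y1) in {'side':{'pack':(238,148,270,190),'jar':(325,190,356,224),'bottle':(243,222,266,264)},'scene':{'pack':(178,258,240,322),'jar':(214,160,246,196),'bottle':(316,170,338,208)}}[n].items(): print(n,nm,np.mean(np.abs(a-b)[y0:y1,x0:x1].max(2)>40))
"
```

```text
side [-22.7  33.7]
side [21.6 33.6]
side [-22.8 -28.8]
scene [-23.4 -33.7]
wrist [-23.5  32. ]
wrist [20.9 30.8]
wrist [-21.5 -32.6]
wrist [ 21.5 -31.6]
side pack 0.43005952380952384
side jar 0.0
side bottle 0.007246376811594203
scene pack 0.0
scene jar 0.0
scene bottle 0.007177033492822967
```

```bash
python3 -c "
from h import *
st();print(bot.hand_in())"
```

```text
t 14.07 pos [ 449.6 -179.6  390.3] yang 5.48 corr rx,ry deg [ 0.16 -0.01] F [ 1.2 -0.5  0. ] M [ 0.02 -0.03 -0.01] w 0.5
the job is handed in; nothing more can be done
None
```

I gripped the grey pressure pad by its rib and lifted it about 140 mm. I lined its ears up with the slots (carriage about +3.5 mm in x) and pressed it past the clips with about 8 N in 1–1.5 mm steps. It reached the slot floors at about 12 N on the wrist, then I released it, backed the hand clear and handed in at about 14 s.

**Height:** it stopped hard at TCP z 210.8 mm, against 210.9 mm expected for home.

**Position:** the hole positions cast at the home height are symmetric about the bracket's middle to about 1–2 mm in the wrist view, and one scene hole agrees. One partly hidden hole in the side view was about 4–5 mm off. The planned rib-top triangulation was not done because the ends were unclear in the pictures, so height rests mainly on the TCP reading.

**Bystanders:** in the scene view the jar and pack are unchanged and the bottle nearly so (under 1% of pixels). In the side view the jar and bottle are likewise unchanged. The pack's area there changed, most likely because the arm stands in front of it, but I did not check this.

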